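# Hold the printing block home in the register corner

## Task

Pick up the green printing block by its wooden handle, lower it flat onto the open part of the register board, and slide it in under the steel lip until it sits square in the corner, its long edge against the dark far fence and its short edge against the lipped side fence. Finish while still holding it: keep your grip on the handle and keep the block pressed flush against both fences at once, flat on the board, so that I can pencil round it. Leave the red block and everything else on the table where it is.

Things in the scene. Friction and masses are not known exactly. Their poses are not given: they have to be found in the camera images.
- green_block_grip (a point): Handle centre of the green hand printing block (loose, 0.2 to 0.4 kg), 44 mm above its underside. Flat base 90 (its x) by 110 (its y) by 22 mm, green, black rubbery face beneath. Centred on top: a beech bar handle 26 mm wide (x), 70 long (y), 44 tall, so this point is 22 mm above the base's top. z up. Same either way round (half turn about z).
- corner (a point): Inside corner of the pale wood register board (fixed, 240 x by 220 y by 12 mm), on its top face, 12 mm above the table, +100 mm x, -90 mm y from its middle. x points square into the far fence, y along that fence away from the side fence, z up. Block home: handle centre at x -45, y +55, z +44 mm, block axes parallel to these (or half a turn). Board open at -x and +y.
- fence_far: Rigid low dark wooden fence along the board's far (+x) edge, 20 mm thick, 14 mm tall above the board, 220 mm long; the block's 110 mm edge goes flat against its near face. Pose is the board's: origin under the board's middle at table height, axes as at the corner.
- fence_side: Rigid aluminium fence along the board's right (-y) edge, 20 mm thick, 27 mm tall above the board, 200 mm long; the block's 90 mm edge goes against it. On top a fixed steel lip, 4 mm thick, reaches 15 mm in over the board (to y +15 mm from the corner), underside 27 mm above the board: the base can only enter sideways beneath it. Pose is the board's.
- red_block_grip (a point): Handle centre of the red printing block, same shape as the green one; to be left alone. It and the green block swap places.
- pencil_tin: Steel tin of pencils, 74 mm across, tin 105 mm tall, 160 mm with pencils; origin at the centre of its underside. Leave alone.
- roller: Ink roller lying down: black roller 40 mm across and 100 mm long (its y) with a wooden handle to -x ending 140 mm from the roller's axis; origin on the table 60 mm from the roller's axis, towards the handle. Leave alone.
- cutter: Yellow utility knife lying flat, 130 by 22 by 16 mm, along its x; origin at the centre of its underside. Leave alone.
- chalk_tray: Black tray of chalks, 90 by 120 by 22 mm; origin at the centre of its underside. Leave alone.
- ink_jar: Closed jar of ink, 64 mm across, 85 mm tall; origin at the centre of its underside. Leave alone.
- palette: Round white palette, 180 mm across, 8 mm thick; origin at the centre of its underside. Leave alone.
Mind the look-alikes: they are no part of the job. Leave any yellow look-alike of the part that bears green_block_grip alone.

How it is judged (in metres and radians):
On the way:
1. the green block is down on the open part of the board (within 5 mm of flat on it), all of it clear of the lip (z of green_block_grip in the frame of corner between 0.04 and 0.049 m and y of green_block_grip in the frame of corner between 0.07 and 0.2 m and x of green_block_grip in the frame of corner between -0.2 and -0.038 m), for 0.1 s.
At the end, for the whole second after the job is handed in: Through the last second the fingers hold the green block and it presses each fence with over 1 N, flat (handle centre 41 to 47 mm above the board, tilt under 0.04 rad), square within 0.03 rad, within 3 mm of home in x and y, at rest; all else within 30 mm of its start (contact force between each of fence_far, fence_side, the fingers and green_block above 1 N and x of green_block_grip in the frame of corner between -0.048 and -0.042 m and y of green_block_grip in the frame of corner between 0.052 and 0.058 m and z of green_block_grip in the frame of corner between 0.041 and 0.047 m and angle between green_block_grip's own z axis and vertical below 0.04 rad and angle between the x axis of green_block_grip and the x axis of corner, either way round below 0.03 rad and linear speed of green_block below 0.01 m/s and distance of each of red_block_grip, pencil_tin, roller, cutter, chalk_tray, ink_jar, palette from where it was at the start of the episode below 0.03 m); the arm keeps its last pose, push and grip.
It fails at once if anything other than the green block is moved by more than 30 mm (distance of any of red_block_grip, pencil_tin, roller, cutter, chalk_tray, ink_jar, palette from where it was at the start of the episode above 0.03 m).
It also fails if it takes over 58 s, if anything falls off the work surface, if the arm or the gripper's body presses on something with over 40 N, if the wrist force passes 120 N, or if a joint passes its speed limit or range.

## Robot

A 6-joint arm with a two-finger parallel gripper is mounted at the origin on the work surface. World frame = base frame: x ahead of the robot, y to its left, z up, the work surface at z = 0. Lengths are in mm, angles in rad, forces in N, time in s.
With the tool pointing down it reaches from about 300 to 775 mm from the base axis. Payload 14.6 kg.
Tool frame: the origin (TCP) lies on the centre line of the jaws, within the pads' length; the fingertips stand 19 mm ahead of it and the grasp point (between the pads) is the TCP (bot.tip_reach is the distance from the TCP to the fingertips, in mm); z points along the fingers, y is the line along which they close (so a half turn about z gives the same grasp; the last joint's range is limited). The gripper opens to 85 mm and grips with 20 to 120 N. Pads are 22 mm wide; open, the fingers measure 114 mm over their backs; the gripper's body (76 mm by 85 mm) begins 54 mm behind the grasp point. The pads swing forward as they close: fully open they stand 13 mm farther back than shut.
Start: joints at [1.257, 0.3, 1.521, -0, 1.321, -0.067], TCP at [134.364, 533.325, 250.281] pointing down, gripper open.
Joint ranges: [-3.03, 3.03], [-0.79, 2.21], [0.23, 2.52], [-1.04, 4.18], [0, 3.07], [-2.55, 2.55]. Speed limits (rad/s): [2.22, 2.22, 2.57, 3.14, 3.14, 3.14].

## Interface

Orientations are given as a unit quaternion [w, x, y, z].
In Python, from rig import bot gives the robot as it stands. Calls block until the motion is done:
- bot.move_to(position, orientation): joint-space move of the TCP to a pose.
- bot.servo_line(position, attitude=None, speed=150, until_force=None): straight line of the TCP; attitude=None keeps the orientation; speed is the mean speed in mm/s. With until_force (N) it stops when the force on the tool has changed by that much, and returns True; else False.
- bot.move_joints(angles): joint-space move.
- bot.move_gripper(opening, grip_force=None): finger opening in mm; grip_force is the grip in N (None keeps the last); returns when the fingers have stopped.
- bot.dwell(seconds).
- bot.ik(position, orientation): joint angles nearest the present ones, or None.
- bot.read_state(): the state.
- bot.read_camera(name): name is "scene" or "top" or "wrist"; returns a dict with "image" (420x560x3 uint8, blue, green, red), "depth" (420x560 float32, mm along the optical axis (not along the pixel's ray), 0 where there is no reading), "fovy" (degrees; the focal length in pixels is half the picture's height over the tangent of half this angle, whatever the lens; pixels are square), "cx", "cy" (the principal point, pixels), "eye" and "attitude" of the camera in the world; the wrist camera has in their place "mount" (4x4, takes a point from camera to tool coordinates, whose origin is the TCP and whose axes are the flange's). Camera axes: x right, y down, z forward; pixel columns grow to the right and rows downward; lengths in mm; the calibration is good to about 2 mm. A picture is of the moment at which its call begins: read the wrist's pose just before it.
A pose or a line that the arm cannot do raises bot.MotionError and nothing moves.
- bot.finish_job(): hands the job in; it is judged then, once.
The state is a dict: "clock": time; "joint_positions": joint angles; "qvel": joint speeds; "effort": joint torques, N m; "ee_pos": TCP position; "tool_rot": TCP orientation; "ft_force": force on the tool from outside, world axes, zero at the start; "moment": the same for the moment, N m; "grip_width": finger opening in mm; "grip_force": force on a finger pad.
Only numpy, scipy, OpenCV 4.12 (cv2) and the standard library are available. Lean on these libraries where they do the work, as an engineer would, in place of code of your own. Each camera call takes 0.05 s, during which the arm holds its last target. There are 200 camera calls.

## Working session

There is one attempt and no reset: what is moved stays moved. The work goes in short steps, each a Python script; the robot and the scene stay as the last script left them, time stands still between calls to the robot, and variables do not carry over. Pictures are saved under pics/ and viewed, at most 10 in all, crops included, and the job is handed in when it is done.

```bash
ls; mkdir -p pics; cat > h.py <<'E'
import numpy as np, cv2
from scipy.spatial.transform import Rotation as R
from rig import bot
def rot(q): return R.from_quat([q[1],q[2],q[3],q[0]])
def quat(r):
    q=r.as_quat(); return [q[3],q[0],q[1],q[2]]
def down(yaw):  # tool z down, tool y (closing) at angle yaw in world
    y=np.array([np.cos(yaw),np.sin(yaw),0]); z=np.array([0,0,-1.]); x=np.cross(y,z)
    return quat(R.from_matrix(np.c_[x,y,z]))
def cam(name):
    s=bot.read_state(); c=bot.read_camera(name)
    h=c['image'].shape[0]; c['f']=h/2/np.tan(np.radians(c['fovy'])/2)
    if name=='wrist':
        M=np.array(c['mount']); Rt=rot(s['tool_rot']).as_matrix()
        c['R']=Rt@M[:3,:3]; c['p']=Rt@M[:3,3]+np.array(s['ee_pos'])
    else:
        c['R']=rot(c['attitude']).as_matrix(); c['p']=np.array(c['eye'])
    return c
def ray(c,uv,z):
    uv=np.atleast_2d(np.array(uv,float)); d=np.c_[(uv[:,0]-c['cx'])/c['f'],(uv[:,1]-c['cy'])/c['f'],np.ones(len(uv))]@c['R'].T
    return c['p']+d*((z-c['p'][2])/d[:,2])[:,None]
def cloud(c):
    v,u=np.mgrid[:420,:560]; d=c['depth']
    P=np.stack([(u-c['cx'])/c['f']*d,(v-c['cy'])/c['f']*d,d],-1)@c['R'].T+c['p']
    P[d==0]=np.nan; return P
E
python3 - <<'E'
from h import *
import pickle
for n in('top','scene'):
    c=cam(n); cv2.imwrite(f'pics/{n}0.png',c['image']); print(n,c['p'],c['f'],c['cx'],c['cy']); pickle.dump(c,open(n+'.pkl','wb'))
E
```

```text
pics
top [ 316.61292748  -36.95270544 1606.931489  ] 525.6180593116372 285.0798022516068 205.64341813167613
scene [1570.86126173  -61.04932754  860.8239141 ] 398.4152467162871 277.1376783315781 207.39243278067408
```

View pics/top0.png

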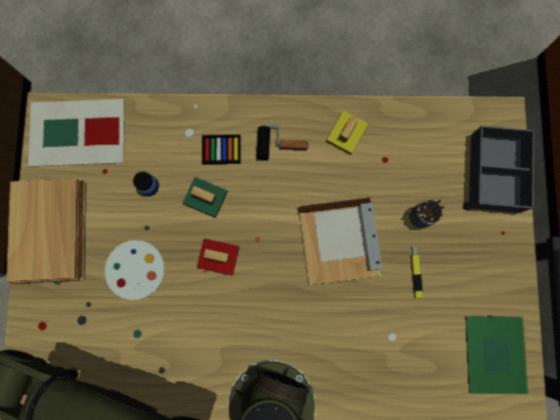

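View pics/scene0.png

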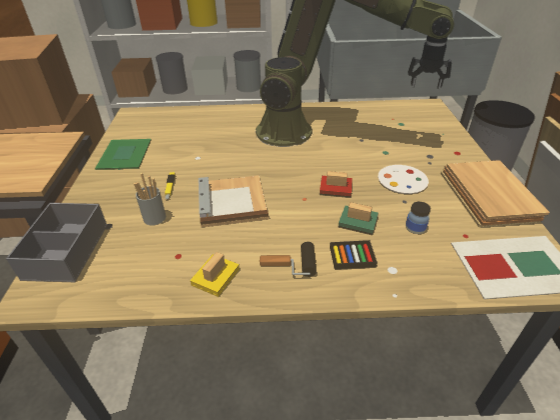

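The top view shows these candidates for the green block:
- Green block with a beech handle at (205,197).
- Red block at (218,256).
- Yellow look-alike at (347,132).
- Flat green print on the paper at (60,133).
- Green mat at (496,355).

I choose (205,197). The board is at (340,243), with its dark fence on the upper edge (about (335,205)) and the lipped aluminium fence on the right (about (370,237)).

```bash
python3 - <<'E'
from h import *
import pickle
c=pickle.load(open('top.pkl','rb')); im=c['image']; hsv=cv2.cvtColor(im,cv2.COLOR_BGR2HSV); P=cloud(c)
def rect(m,box,z,name):
    u0,v0,u1,v1=box; mm=np.zeros_like(m); mm[v0:v1,u0:u1]=m[v0:v1,u0:u1]
    cs,_=cv2.findContours(mm,cv2.RETR_EXTERNAL,cv2.CHAIN_APPROX_NONE); k=max(cs,key=cv2.contourArea)[:,0]
    W=ray(c,k,z)[:,:2].astype(np.float32); r=cv2.minAreaRect(W); print(name,r, cv2.boxPoints(r).round().tolist())
g=cv2.inRange(hsv,(65,60,20),(100,255,255)); rect(cv2.morphologyEx(g,cv2.MORPH_CLOSE,np.ones((9,9))),(175,165,240,225),22,'green')
w=cv2.inRange(hsv,(8,60,120),(25,255,255)); 
rect(w,(190,184,217,206),66,'handle')
d=cv2.inRange(hsv,(0,0,0),(179,255,75)); rect(d,(295,195,385,230),26,'farfence')
s=((P[...,2]>32)&(P[...,2]<55)).astype(np.uint8)*255; rect(s,(350,190,390,280),43,'side')
for p in[(205,197),(202,195),(192,190),(340,240),(369,237),(335,205)]: print(p,P[p[1],p[0]].round(),hsv[p[1],p[0]])
cv2.imwrite('pics/crop0.png',cv2.resize(np.hstack([im[165:225,175:235],im[190:290,290:390][:60],im[230:290,290:390]]),None,fx=3,fy=3,interpolation=cv2.INTER_CUBIC))
E
```

```text
green ((609.2892456054688, 211.4193878173828), (107.28129577636719, 86.67391204833984), 67.67203521728516) [[549.0, 178.0], [629.0, 145.0], [670.0, 245.0], [590.0, 278.0]]
handle ((611.1831665039062, 211.68807983398438), (65.20040130615234, 21.685367584228516), 67.16936492919922) [[589.0, 186.0], [609.0, 177.0], [634.0, 238.0], [614.0, 246.0]]
farfence ((581.68310546875, -184.14952087402344), (28.34464454650879, 220.15261840820312), 7.752328395843506) [[553.0, -77.0], [582.0, -295.0], [611.0, -291.0], [581.0, -73.0]]
side ((491.50311279296875, -293.8453674316406), (200.00245666503906, 35.566619873046875), 7.733968734741211) [[390.0, -290.0], [395.0, -325.0], [593.0, -298.0], [588.0, -263.0]]
(205, 197) [600. 203.  70.] [ 20 123 151]
(202, 195) [606. 212.  68.] [ 19 129 152]
(192, 190) [622. 243.  64.] [ 19 113 129]
(340, 240) [ 481. -204.    7.] [ 41  22 161]
(369, 237) [ 488. -288.   39.] [ 78  20 127]
(335, 205) [ 586. -188.   26.] [ 11 177  49]
```

View pics/crop0.png

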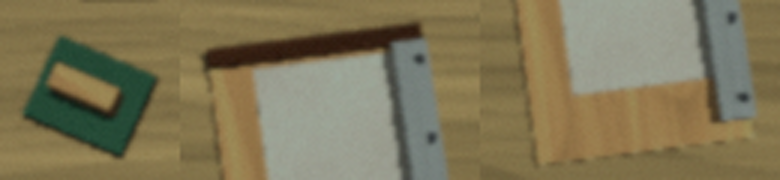

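The crop confirms the choice: a green base with a beech handle, and the sizes and heights match. The board fits too: 220 mm fence, 200 x 35 mm lip. Its yaw is about 7.74° and its corner is near (590,-278).

```bash
python3 - <<'E'
from h import *
for k in(0,np.pi):
    for n,p,a in(('grasp',(610,211.5,46),-22.6),('hov',(610,211.5,200),-22.6),('place',(530,-170,58),7.74),('hovb',(520,-210,230),7.74)):
        print(k,n,bot.ik(np.array(p,float),down(np.radians(a)+k)))
k=0
try: bot.move_to([610,211.5,200],down(np.radians(-22.6)))
except bot.MotionError as e: print(e); bot.move_to([610,211.5,200],down(np.radians(157.4)))
c=cam('wrist'); cv2.imwrite('pics/w1.png',c['image']); s=bot.read_state(); print(s['clock'],s['ee_pos'],s['joint_positions'])
hsv=cv2.cvtColor(c['image'],cv2.COLOR_BGR2HSV)
g=cv2.inRange(hsv,(65,60,20),(100,255,255)); g=cv2.morphologyEx(g,cv2.MORPH_CLOSE,np.ones((25,25)))
cs,_=cv2.findContours(g,cv2.RETR_EXTERNAL,cv2.CHAIN_APPROX_NONE); K=max(cs,key=cv2.contourArea)[:,0]
print(cv2.minAreaRect(ray(c,K,22)[:,:2].astype(np.float32)))
P=cloud(c); m=((P[...,2]>58)&(P[...,2]<75)&(np.hypot(P[...,0]-610,P[...,1]-211)<60))
W=P[m]; print(np.median(W[:,2]),cv2.minAreaRect(W[:,:2].astype(np.float32)))
E
```

```text
0 grasp [ 2.77031337e-01  7.28392619e-01  1.38461372e+00 -4.44089210e-16
  1.02858631e+00  6.71475748e-01]
0 hov [ 2.77031337e-01  5.54127572e-01  1.28035359e+00 -4.44089210e-16
  1.30711149e+00  6.71475748e-01]
0 place [-3.76191644e-01  5.46877368e-01  1.66296521e+00 -4.44089210e-16
  9.31750072e-01 -5.11280128e-01]
0 hovb [-4.49127602e-01  3.40638594e-01  1.51553577e+00 -4.44089210e-16
  1.28541829e+00 -5.84216086e-01]
3.141592653589793 grasp [ 2.77031337e-01  7.28392619e-01  1.38461372e+00 -4.44089210e-16
  1.02858631e+00 -2.47011691e+00]
3.141592653589793 hov [ 2.77031337e-01  5.54127572e-01  1.28035359e+00 -4.44089210e-16
  1.30711149e+00 -2.47011691e+00]
3.141592653589793 place None
3.141592653589793 hovb None
2.225 [609.62136579 212.47284444 200.20431156] [2.78616792e-01 5.53722619e-01 1.28048816e+00 8.00636592e-05
 1.30709562e+00 6.71274470e-01]
((540.8058471679688, 33.91859436035156), (199.62367248535156, 675.6444702148438), 67.38027954101562)
64.76175321880754 ((614.4408569335938, 213.61993408203125), (69.39164733886719, 25.600032806396484), 66.91384887695312)
```

View pics/w1.png

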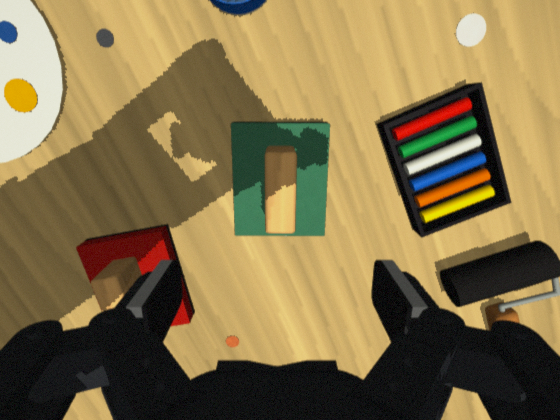

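The wrist view shows the green block at (280,180), between the open fingers, with a clear approach. The handle cloud measures 69 x 26 mm at height 65, as it should. I'll grasp now.

```bash
python3 - <<'E'
from h import *
q=down(np.radians(-22.9))
bot.move_gripper(62,60)
bot.servo_line([613,213,90],q,speed=120)
print(bot.servo_line([613,213,47],q,speed=60,until_force=15))
bot.move_gripper(0,60); s=bot.read_state(); print(s['grip_width'],s['grip_force'],s['ee_pos'],s['ft_force'])
bot.servo_line([613,213,150],q,speed=100)
s=bot.read_state(); print(s['clock'],s['grip_width'],s['ft_force'])
q2=down(np.radians(7.74))
bot.move_to([535,-190,170],q2)
s=bot.read_state(); print(s['clock'],s['grip_width'],s['ee_pos'],s['ft_force'],s['moment'])
c=cam('wrist'); cv2.imwrite('pics/w2.png',c['image'])
t=cam('top'); cv2.imwrite('pics/t2.png',t['image'][150:310,250:430])
import pickle; pickle.dump(c,open('w2.pkl','wb'))
E
```

```text
False
25.167013500327187 60.363725423812866 [613.18498653 213.06174922  47.45270435] [-0.2272521   0.24282257  3.96156982]
6.125 25.36483335476515 [-0.02128614 -0.85510994 -3.69443771]
7.6417 25.200239237483352 [ 535.31351182 -189.34285342  169.90669815] [ 0.27181118 -0.11849617 -3.00848691] [-0.04916764  0.01036492 -0.02370913]
```

View pics/w2.png

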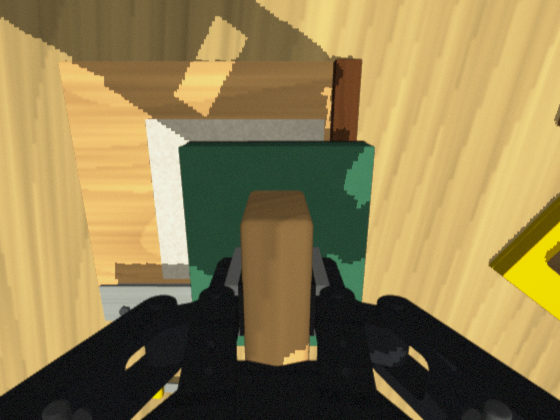

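The block is held centred and looks square. The far fence is at (345,100), the lip edge at (145,285), and the board's open end is towards the top of the picture. I'll check the fence lines against the estimate, then lower the block.

```bash
cat >> h.py <<'E'
yaw=np.radians(7.74); C=np.array([590.2,-277.8]); A=np.array([[np.cos(yaw),-np.sin(yaw)],[np.sin(yaw),np.cos(yaw)]])
def w(x,y,z): p=C+A@np.array([x,y]); return [p[0],p[1],z+12]   # corner frame (mm) -> world
def b(p): return np.r_[A.T@(np.array(p[:2])-C),p[2]-12]
def st(t=''):
    s=bot.read_state(); f=np.array(s['ft_force']); print(t,round(s['clock'],2),'corner',b(s['ee_pos']).round(2),'F',np.r_[A.T@f[:2],f[2]].round(1),'grip',round(s['grip_width'],1),round(s['grip_force'])); return s
E
python3 - <<'E'
from h import *
import pickle
c=pickle.load(open('w2.pkl','rb'))
for n,uv,z in(('far near-edge',(333,61),26),('far near-edge',(332,138),26),('far far-edge',(361,61),26),('lip edge',(105,285),43),('lip edge',(188,285),43),('block top far',(195,157),145),('block r',(371,152),145)):
    print(n,b(ray(c,uv,z)[0]).round(1))
q=down(yaw)
bot.servo_line(w(-70,115,75),q,speed=100); st('above')
print(bot.servo_line(w(-70,115,40),q,speed=15,until_force=8)); st('down')
E
```

```text
far near-edge [  0.5 199.1  14. ]
far near-edge [  2.6 141.8  14. ]
far far-edge [ 21.7 199.   14. ]
lip edge [-190.8   18.    31. ]
lip edge [-118.9   18.    31. ]
block top far [-79.2 145.2 133. ]
block r [  0.4 147.5 133. ]
above 8.79 corner [-69.59 114.74  75.61] F [-0.4 -0.8 -2.3] grip 25.1 60
True
down 10.44 corner [-69.95 114.96  47.41] F [-1.   0.4  4.9] grip 25.5 61
```

```bash
python3 - <<'E'
from h import *
q=down(yaw)
bot.dwell(0.3); st('rest')
z=47.6
bot.servo_line(w(-60,85,z),q,speed=40); st('near')
print(bot.servo_line(w(-60,45,z),q,speed=15,until_force=8)); s=st('side')
y=b(s['ee_pos'])[1]
print(bot.servo_line(w(-30,y,z),q,speed=15,until_force=10)); st('far')
t=cam('top'); cv2.imwrite('pics/t3.png',cv2.resize(t['image'][170:300,280:420],None,fx=4,fy=4))
c=cam('wrist'); cv2.imwrite('pics/w3.png',c['image'])
E
```

```text
rest 10.74 corner [-69.93 114.94  47.41] F [0.5 0.9 5.1] grip 25.6 61
near 11.69 corner [-60.08  85.01  47.46] F [-0.1 -0.8 -1.3] grip 25.4 60
True
side 13.47 corner [-60.06  56.05  47.43] F [-0.7  2.8  5.3] grip 25.4 61
True
far 14.68 corner [-42.58  56.04  47.46] F [-3.3  0.7  5.5] grip 25.4 61
```

View pics/w3.png

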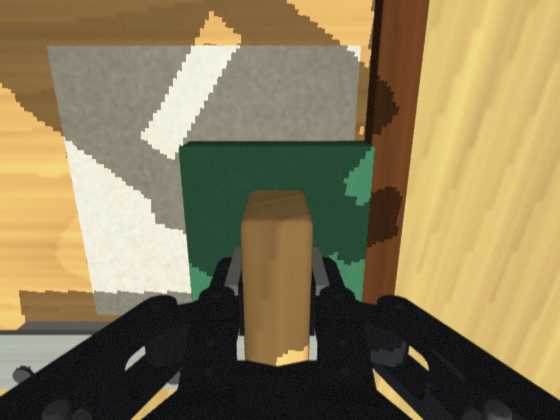

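The block's right edge is at the far fence (about (370,150)) and it is under the lip at the lower left. I'll press into each fence in small steps and watch the forces, to confirm it is real contact and not friction.

```bash
python3 - <<'E'
from h import *
q=down(yaw); z=47.7
s=bot.read_state(); x0,y0,_=b(s['ee_pos'])
x,y=x0,y0
for i in range(8):
    y-=0.7; bot.servo_line(w(x,y,z),q,speed=10); bot.dwell(.1); s=st('y %.1f'%y); f=A.T@np.array(s['ft_force'])[:2]
    if f[1]>12: break
for i in range(8):
    x+=0.7; bot.servo_line(w(x,y,z),q,speed=10); bot.dwell(.1); s=st('x %.1f'%x); f=A.T@np.array(s['ft_force'])[:2]
    if f[0]<-12: break
print(s['moment'])
E
```

```text
y 55.3 15.15 corner [-42.56  55.95  47.5 ] F [-1.5  6.4  4.3] grip 25.4 61
y 54.6 15.5 corner [-42.53  55.91  47.54] F [-3.5 11.9  7.1] grip 25.0 61
y 53.9 15.85 corner [-42.55  55.83  47.6 ] F [-4.2 16.6  8.7] grip 25.3 61
x -41.9 16.2 corner [-42.51  55.86  47.55] F [-11.2  18.4  13.5] grip 25.5 62
x -41.2 16.55 corner [-42.44  55.86  47.6 ] F [-17.5  19.8  17.7] grip 25.6 62
[ 2.29108464  2.6203881  -0.24618396]
```

Both fences take real load: the stops are at (-42.5, 55.9), and the force rises without further motion. I'll ease the pushes to about 8–10 N, firm up the grip and check flatness.

```bash
python3 - <<'E'
from h import *
q=down(yaw)
bot.move_gripper(0,90); st('grip')
bot.servo_line(w(-41.6,54.5,47.5),q,speed=10); bot.dwell(.5); s=st('eased'); bot.dwell(1); s=st('later')
print((A.T@rot(s['tool_rot']).as_matrix()[:2,:]).round(4).tolist(), np.array(s['qvel']).round(4))
c=cam('wrist'); P=cloud(c); M=A.T
def plane(m,n):
    W=P[m]; W=W[np.isfinite(W).all(1)]; X=np.c_[W[:,:2]@A-A.T@C,W[:,2]-12]; r=np.linalg.lstsq(np.c_[X[:,:2],np.ones(len(X))],X[:,2],rcond=None)[0]
    print(n,len(X),X.mean(0).round(1),'slopes',r[:2].round(4))
k=np.zeros((420,560),bool); k[155:215,200:235]=1; k[155:215,320:358]=1; plane(k,'base top')
k[:]=0; k[222:340,252:303]=1; plane(k,'handle top')
k[:]=0; k[60:130,150:340]=1; plane(k,'board')
cv2.imwrite('pics/w4.png',c['image'])
t=cam('scene'); cv2.imwrite('pics/s4.png',cv2.resize(t['image'][140:250,160:300],None,fx=4,fy=4))
E
```

```text
grip 16.77 corner [-42.43  55.9   47.6 ] F [-17.7  19.4  18.2] grip 24.6 87
eased 17.52 corner [-42.45  55.93  47.6 ] F [-13.9  15.3  16.7] grip 25.3 88
later 18.52 corner [-42.44  55.92  47.6 ] F [-14.6  15.2  16.6] grip 24.9 88
[[-0.0002, 1.0, -0.0031], [1.0, 0.0003, 0.003]] [ 0.0006  0.0008  0.0002 -0.0012  0.0013 -0.0013]
base top 4363 [-40.5  92.8  21.2] slopes [-0.0015  0.0038]
handle top 5986 [-42.1  67.2  65.1] slopes [-0.002  -0.0006]
board 13252 [-58.3 133.6  -0.5] slopes [0.0013 0.0008]
```

View pics/w4.png

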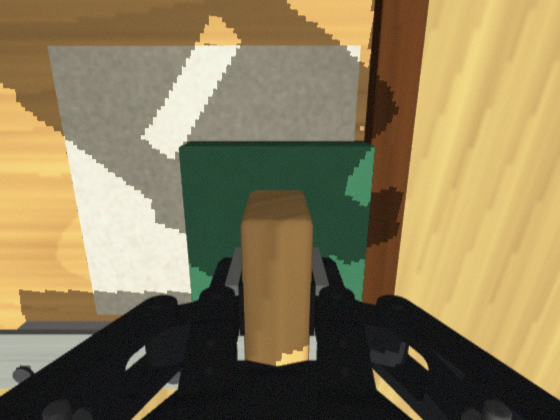

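View pics/s4.png

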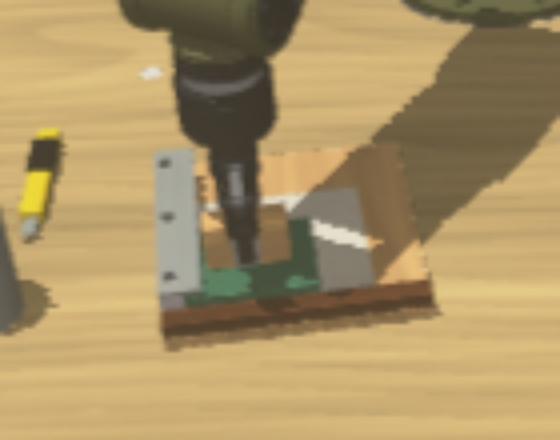

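The block sits flat (slopes under 0.004), under the lip at the left, and against the dark fence, with both fences loaded at about 15 N and the grip firm. I'm handing it in.

```bash
python3 -c "
from h import *
st('final'); print(bot.finish_job())"
```

```text
final 18.62 corner [-42.46  55.92  47.6 ] F [-14.6  14.7  16.4] grip 24.9 88
the job is handed in; nothing more can be done
None
```

I handed the job in at 18.6 s with the green block held in the corner, flat on the board under the lip and pressing each fence with about 15 N; the hand-in call returned no verdict.

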